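# Roll the proofing roller to the stop tape

## Robot

A 7-joint arm with a two-finger parallel gripper is mounted at the origin on a cart in front of the work surface, level with it; the furniture and walls round the work are solid. World frame = base frame: x ahead of the robot, y to its left, z up, the work surface at z = 0. Lengths are in m, angles in rad, forces in N, time in s.
With the tool pointing down it reaches from about 0.4 to 0.85 m from the base axis. Payload 4.5 kg.
Tool frame: the origin (TCP) lies between the finger pads, 19 mm behind the fingertips; this is the grasp point; z points along the fingers, y is the line along which they close (so a half turn about z gives the same grasp; the last joint's range is limited). The gripper opens to 88 mm and grips with 3 to 60 N. Pads are 18 mm wide; open, the fingers measure 123 mm over their backs; the gripper's body (75 mm by 187 mm) begins 45 mm behind the grasp point.
Start: joints at [-1.247, 0.689, -0.195, 1.565, 0.157, 0.902, -0.215], TCP at [0.179, 0.599, 0.257] pointing down, gripper open.
Joint ranges: [-3.01, 3.01], [-0.46, 2.08], [-1.47, 1.51], [0.13, 2.56], [-1, 4.14], [0.04, 2.09], [-2.66, 2.66]. Speed limits (rad/s): [2.57, 2.57, 3.14, 3.14, 3.14, 3.14, 3.14].

## Interface

Orientations are given as a rotation vector (axis times angle).
In Python, from rig import ctrl, viewer, job gives the robot as it stands.
- The arm moves only by the tool send_rows, never from a script. Its argument "rows" is a list that holds one entry, the list of rows, each a list of 4 numbers: the shift along the tool's x, y, z in mm, then the turn about the tool's z in rad. A call has 1 to 8 rows; each row shifts and turns the commanded pose from where the row before left it, along the tool's axes as they then stand; what a row does not reach is not made up. A row lasts 1/10 s, in which the tool goes at most 50 mm and 8.59 degrees, less where a joint would pass 70% of its speed; a pose out of reach is approached as far as the arm can. A call is refused whole if a number of a shift passes 50 or a number of a turn 0.15, either way. A call with a gripper value outside its range is refused whole. "gripper" is the opening, from 0 (shut) to 1 (fully open), set as the call begins (left out, the last holds). The fingers move at their own pace and stop on an object; the grip force is fixed at half the most. Time passes only in rows, so rows that do not move let the fingers close. It gives the time, the measured TCP pose, the force, the opening and the grip force at its end, in the units of the state.
- ctrl.sense(): the state, without advancing time (a new reading comes with each control period).
- viewer.grab_frame(name): name is "scene" or "top"; returns (picture, depth): 420x560x3 uint8, blue, green, red; 420x560 float32, m along the optical axis (not along the pixel's ray), 0 where there is no reading.
- viewer.calibration(name): a dict with "fx", "fy", "cx", "cy" (pixels), "k1" (the pictures are not rectified: a ray, as slopes to the right and down, at radius r is drawn at 1 + k1 r^2 times it, then the intrinsics apply), "world_from_camera" (4x4, takes a point from camera to world coordinates). Camera axes: x right, y up, looking along -z (the intrinsics and any distortion apply to the point x, -y, -z); pixel columns grow to the right and rows downward; lengths in m; the calibration is good to about 2 mm. A picture is of the moment at which its call begins. calibration takes no time and is no camera call.
- job.hand_in(): hands the job in; it is judged then, once.
The state is a dict: "time_s": time; "qpos": joint angles; "qvel": joint speeds; "joint_efforts": joint torques, N m; "eef_pos": TCP position; "ee_rot": TCP orientation; "force": force on the tool from outside, world axes, zero at the start; "wrist_torque": the same for the moment, N m; "width": finger opening in m; "grip_force": force on a finger pad.
Only numpy, scipy, OpenCV 4.12 (cv2) and the standard library are available. Lean on these libraries where they do the work, as an engineer would, in place of code of your own. Each camera call takes 0.05 s, during which the arm holds its last target. There are 200 camera calls.

## Task

Press down the fresh test print on the proofing board: push the upper part of the loose metal roller from behind with the fingertips so that it rolls over the sheet and comes to rest on the red stop tape, lying along the tape. Only push it: do not pinch or lift the roller, let it roll rather than skid, and leave the bottle, the tub and the scraper where they are.

Things in the scene. Friction and masses are not known exactly. Their poses are not given: they have to be found in the camera images.
- roller: loose smooth aluminium roller, 60 mm diameter, barrel 150 mm long, 178 over the axle stubs, 0.5 kg, two blue bands. Origin at its centre, 42 mm over the bench; x is its axis and stays level, y and z turn as it rolls. Slippery (friction 0.25): fingertips pushing high on its rear shoulder slide on it while it rolls ahead. Let go at 50 mm/s it rolls on about 6 mm.
- board: grey proofing board fixed on the bench, 220 x 340 mm, top 12 mm above the bench, with a white test print (coloured squares) stuck on it. Origin at the centre of its underside; y is the direction of rolling (either way), x runs across it. A wooden lip across each end stands 8 mm above the board's top, its inner face 165 mm from the centre.
- tape: flat strip of red tape across the board, 216 mm long and 20 mm wide, the stop mark, 125 to 175 mm from the roller at the start, toward the other end of the board. Origin at its centre on the board's top; its x axis runs along the strip, its y axis across it (the direction of rolling).
- orange_bottle: small pigment bottle with orange-brown body and black cap, 36 mm wide, 85 mm high, standing beyond the board; origin under its centre. Bystander.
- grey_tub: small purple tub with a grey lid, 74 mm wide, 68 mm high, standing left of the board; origin under its centre. Bystander.
- scraper: flat scraper with brown handle, 176 x 76 x 15 mm, lying left of the board; origin under its middle, x along it toward the blade. Bystander.

How it is judged:
By the outcome, as a careful person would: the job done as asked, in the order asked, and still so for the second after the job is handed in, with the robot touching nothing.
It also fails if it takes over 38 s, if anything falls off the work surface, if the arm or the gripper's body presses on something with over 40 N, if the wrist force passes 120 N, or if a joint passes its speed limit or range.

## Working session

There is one attempt and no reset: what is moved stays moved. The work goes in short steps, Python scripts to look and compute and a tool call to move; the robot and the scene stay as the last step left them, time stands still between calls to the robot, and variables do not carry over. Pictures are saved under pics/ and viewed, at most 10 in all, crops included, and the job is handed in when it is done.

Besides the shell and the picture viewer there is one more tool, called after ">>>" as a command line: name --argument value ..., lists and objects as JSON in quotes. send_rows: Moves the arm, as the interface text tells. Its arguments: {"type":"object","properties":{"rows":{"type":"array"},"gripper":{"type":"number"}},"required":["rows"]}

```bash
mkdir -p pics && cat > h.py <<'E'
import numpy as np, cv2
from rig import ctrl, viewer, job
def ray(name,u,v):
    c=viewer.calibration(name)
    K=np.array([[c['fx'],0,c['cx']],[0,c['fy'],c['cy']],[0,0,1.]])
    p=cv2.undistortPoints(np.array(np.stack([np.ravel(u),np.ravel(v)],1),float)[:,None],K,np.array([c['k1'],0,0,0,0.]))[:,0]
    T=np.array(c['world_from_camera'])
    d=np.c_[p[:,0],-p[:,1],-np.ones(len(p))]
    return T[:3,3],d@T[:3,:3].T
def onplane(name,u,v,z):
    o,d=ray(name,u,v); return o+d*((z-o[2])/d[:,2])[:,None]
def withdepth(name,u,v,dep):
    o,d=ray(name,u,v); return o+d*np.ravel(dep)[:,None]
E
python3 - <<'E'
from h import *
s=ctrl.sense(); print({k:np.round(v,3) for k,v in s.items()})
for n in("scene","top"):
    p,d=viewer.grab_frame(n); cv2.imwrite(f'pics/{n}0.png',p); np.save(f'{n}0.npy',d)
    print(n,np.round(viewer.calibration(n)['world_from_camera'],3).tolist())
E
```

```text
{'time_s': np.float64(0.0), 'qpos': array([-1.247,  0.69 , -0.194,  1.566,  0.157,  0.902, -0.215]), 'qvel': array([-0.001,  0.   , -0.001, -0.001,  0.   ,  0.001,  0.001]), 'joint_efforts': array([ 0.0000e+00, -5.2756e+01, -1.2670e+00, -1.5342e+01, -5.3000e-02,
        7.0000e-03,  0.0000e+00]), 'eef_pos': array([0.179, 0.598, 0.257]), 'ee_rot': array([-4.540e-01, -3.109e+00,  3.000e-03]), 'force': array([1.042, 0.49 , 1.17 ]), 'wrist_torque': array([-0.031, -0.028, -0.008]), 'grip_force': np.float64(0.0), 'width': np.float64(0.088)}
scene [[-0.809, 0.258, -0.528, -0.062], [-0.587, -0.362, 0.724, 1.166], [-0.004, 0.896, 0.445, 0.627], [0.0, 0.0, 0.0, 1.0]]
top [[0.017, 0.998, -0.064, 0.532], [-1.0, 0.016, -0.015, 0.286], [-0.014, 0.064, 0.998, 0.919], [0.0, 0.0, 0.0, 1.0]]
```

View pics/top0.png

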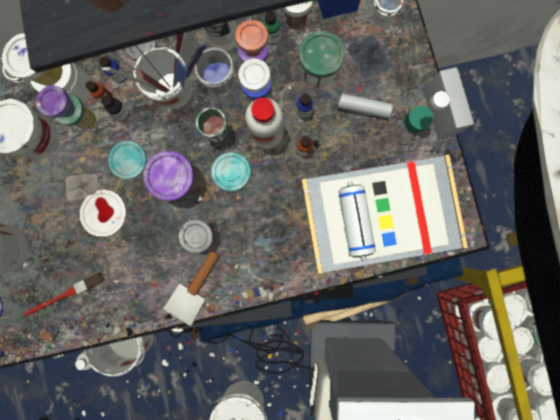

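View pics/scene0.png

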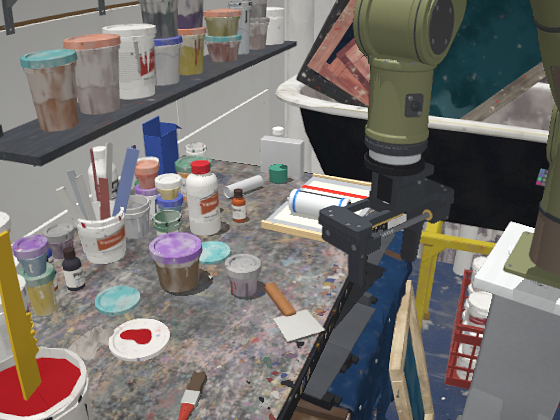

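The top view shows the roller at about px (357,220), left of the coloured squares. The tape runs from (411,163) to (427,252), so rolling is to the right, roughly world -y. The scene view shows the gripper high and clear over the near edge. Next I'll measure the tape and roller.

```bash
cat >> h.py <<'E'
from scipy.optimize import least_squares
def tape(p):
    h=cv2.cvtColor(p,cv2.COLOR_BGR2HSV)
    m=((h[...,0]<8)|(h[...,0]>172))&(h[...,1]>150)&(h[...,2]>100)
    m[:, :390]=0; m[:,450:]=0; m[:150]=0; m[270:]=0
    v,u=np.nonzero(m); P=onplane('top',u,v,.012)[:,:2]
    r=cv2.minAreaRect((P*1000).astype(np.float32)); return np.array(r[0])/1000,np.array(r[1]),P
def roller(d,tc,a):
    # a: rolling dir unit, x axis across; points by depth, z>30mm over board region
    v,u=np.mgrid[150:275,300:470]; D=d[150:275,300:470]
    P=withdepth('top',u,v,D)[np.ravel(D)>0]
    ax=np.array([-a[1],a[0]]); q=P[:,:2]-tc
    s,t=q@a,q@ax
    k=(P[:,2]>.05)&(P[:,2]<.085)&(s>-.22)&(s<.06)&(abs(t)<.12)
    s,t,z=s[k],t[k],P[k,2]
    f=lambda x:np.hypot(s-x[0]-x[1]*t,z-x[2])-.03
    r=least_squares(f,[np.median(s),0,.042],loss='soft_l1',f_scale=.002)
    return r.x,(t.min(),t.max()),np.sqrt(np.mean(r.fun**2)),len(s)
E
python3 - <<'E'
from h import *
p=cv2.imread('pics/top0.png'); d=np.load('top0.npy')
c,wh,P=tape(p); ev,V=np.linalg.eigh(np.cov(P.T)); ax=V[:,1]*np.sign(V[0,1])
a=np.array([ax[1],-ax[0]]); a*=-np.sign(a[1])
print('tape',c,P.mean(0),wh,'roll dir',a,'ang ax',np.arctan2(ax[1],ax[0]))
x,tr,e,n=roller(d,P.mean(0),a); print('roller s,slope,z',x,tr,e,n)
axu=np.array([-a[1],a[0]]); tm=np.mean(tr)
print('roller centre',P.mean(0)+a*(x[0]+x[1]*tm)+axu*tm)
h=cv2.cvtColor(p,cv2.COLOR_BGR2HSV)[150:275,300:400]
print('depth-z board', withdepth('top',[400,335],[230,250],[d[230,400],d[250,335]]))
from scipy.spatial.transform import Rotation as R
print(R.from_rotvec(ctrl.sense()['ee_rot']).as_matrix().round(3))
E
```

```text
tape [ 0.60129578 -0.02122848] [ 0.59974129 -0.02155657] [215.34187317  16.780653  ] roll dir [ 0.18335615 -0.98304655] ang ax 0.18439940487750497
roller s,slope,z [-0.15495159 -0.00112451  0.0414821 ] (np.float64(-0.08131768173185093), np.float64(0.07494156148135143)) 0.0016090975704969813 1831
roller centre [0.5681966  0.13017998]
depth-z board [[0.54775388 0.02372824 0.01348848]
 [0.49962517 0.17357465 0.01369885]]
[[-0.958  0.286 -0.   ]
 [ 0.286  0.958 -0.002]
 [-0.    -0.002 -1.   ]]
```

The tape centre is at (0.600, -0.022). The roller centre is at (0.568, 0.130), 155 mm from the tape and parallel to it. I'll move behind the roller at height, then turn so the fingers spread along its axis.

>>> send_rows --rows '[[[-36,-20,0,0],[-36,-20,0,0],[-36,-20,0,0],[-36,-20,0,0],[-36,-20,0,0],[-36,-20,0,0],[-36,-20,0,0],[-36,-20,0,0]]]' --gripper 1.0

```text
time_s: 0.9
eef_pos: [0.4097, 0.3618, 0.2572]
ee_rot: [-0.453, -3.108, 0.001]
force: [1.1, 1.0, 0.2]
width: 0.0881
grip_force: 0.0
```

>>> send_rows --rows '[[[-36,-21,0,0],[-36,-21,0,0],[-36,-21,0,0],[-36,-21,0,0],[-30,-18,0,0],[-8,-4,0,0.1],[0,0,0,0.14],[0,0,0,0.14]]]'

```text
time_s: 1.7
eef_pos: [0.5531, 0.2088, 0.2569]
ee_rot: [-1.043, -2.962, 0.001]
force: [0.7, 0.3, -0.2]
width: 0.0883
grip_force: 0.0
```

>>> send_rows --rows '[[[0,0,10,0.14],[0,0,15,0.14],[0,0,15,0.14],[0,0,15,0.14],[0,0,15,0.14],[0,0,10,0.017],[0,0,0,0],[0,0,0,0]]]'

```text
time_s: 2.5
eef_pos: [0.5531, 0.2098, 0.1775]
ee_rot: [-2.005, -2.418, -0.0]
force: [-0.4, 0.4, 0.5]
width: 0.0879
grip_force: 0.0
```

>>> send_rows --rows '[[[0,0,20,0],[0,0,25,0],[0,0,25,0],[0,0,20,0],[0,0,11,0],[0,0,0,0],[0,0,0,0]]]'

```text
time_s: 3.2
eef_pos: [0.5537, 0.21, 0.0773]
ee_rot: [2.007, 2.416, 0.002]
force: [-0.2, -0.5, 0.6]
width: 0.0882
grip_force: 0.0
```

```bash
python3 - <<'E'
from h import *
s=ctrl.sense(); print(s['eef_pos'],s['ee_rot'],s['force'])
p,d=viewer.grab_frame('top'); cv2.imwrite('pics/top1.png',cv2.resize(p[130:290,270:490],None,fx=3.5,fy=3.5))
E
```

```text
[0.55369684 0.20998109 0.07730243] [2.00725545e+00 2.41602089e+00 2.36281820e-03] [-0.20509494 -0.45402401  0.5757569 ]
```

View pics/top1.png

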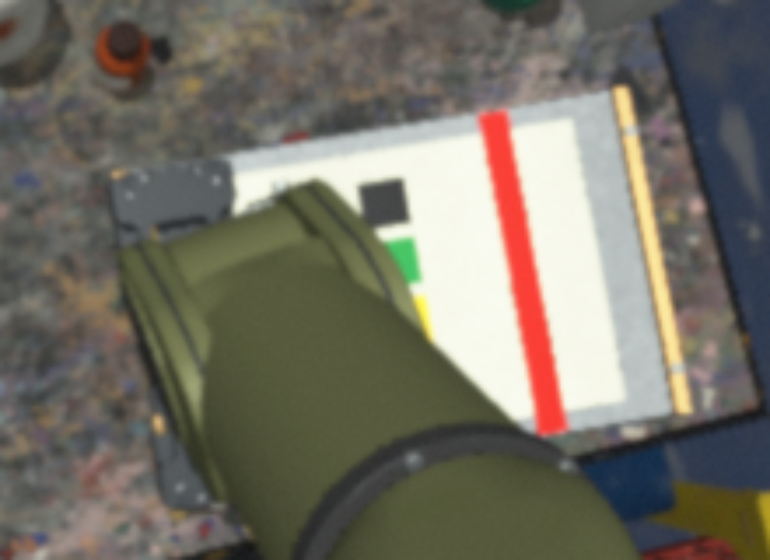

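The arm hides the roller in the top view, but the gripper is behind it at the left end of the board. I'll approach and start the push gently.

>>> send_rows --rows '[[[-6,0,0,0],[-8,0,0,0],[-8,0,0,0],[-7,0,0,0],[-5,0,0,0],[-3,0,0,0],[-2,0,0,0],[-1,0,0,0]]]'

```text
time_s: 4.05
eef_pos: [0.5603, 0.1704, 0.0764]
ee_rot: [-2.008, -2.416, -0.0]
force: [-0.1, -0.1, -0.5]
width: 0.0884
grip_force: 0.0
```

```bash
python3 - <<'E'
from h import *
s=ctrl.sense(); print(s['eef_pos'],s['force'])
p,d=viewer.grab_frame('scene'); cv2.imwrite('pics/scene1.png',cv2.resize(p[150:270,200:420],None,fx=3.5,fy=3.5))
E
```

```text
[0.56030249 0.17044708 0.0763726 ] [-0.06480295 -0.06037926 -0.46652494]
```

View pics/scene1.png

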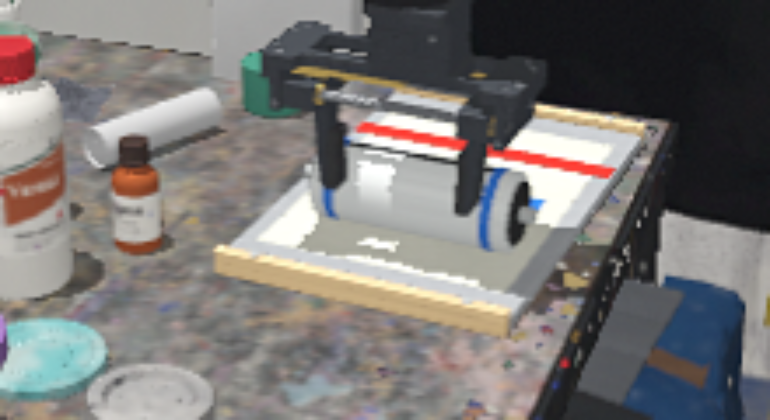

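The scene view shows both fingertips just behind the roller's upper half, around crop px (330,180) and (468,205), with the tape ahead. I'll start rolling.

>>> send_rows --rows '[[[-2,0,0,0],[-2,0,0,0],[-2,0,0,0],[-2,0,0,0],[-3,0,0,0],[-3,0,0,0],[-4,0,0,0],[-4,0,0,0]]]'

```text
time_s: 4.9
eef_pos: [0.5644, 0.1484, 0.0764]
ee_rot: [2.008, 2.416, 0.0]
force: [-0.1, 1.0, 1.7]
width: 0.0879
grip_force: 0.5
```

>>> send_rows --rows '[[[-4,0,0,0],[-4,0,0,0],[-4,0,0,0],[-4,0,0,0],[-4,0,0,0],[-4,0,0,0],[-4,0,0,0],[-4,0,0,0]]]'

```text
time_s: 5.7
eef_pos: [0.5703, 0.117, 0.0764]
ee_rot: [2.008, 2.416, 0.0]
force: [-0.8, 1.0, 0.3]
width: 0.0883
grip_force: 0.5
```

>>> send_rows --rows '[[[-4,0,0,0],[-4,0,0,0],[-4,0,0,0],[-4,0,0,0],[-3,0,0,0],[-3,0,0,0],[-2,0,0,0],[-1,0,0,0]]]'

```text
time_s: 6.5
eef_pos: [0.5748, 0.0924, 0.0764]
ee_rot: [2.008, 2.416, -0.0]
force: [-0.8, -0.9, -0.8]
width: 0.088
grip_force: 0.0
```

```bash
python3 - <<'E'
from h import *
s=ctrl.sense(); print(s['eef_pos'],s['force'])
p,d=viewer.grab_frame('scene'); cv2.imwrite('pics/scene2.png',cv2.resize(p[150:270,200:420],None,fx=3.5,fy=3.5))
v,u=np.mgrid[150:270,260:400]; D=d[150:270,260:400]
P=withdepth('scene',u,v,D)[np.ravel(D)>0]
q=P[:,:2]-[.5997,-.0216]; a=np.array([.1834,-.983]); S=q@a; T=q@[.983,.1834]
k=(abs(T)<.08)&(P[:,2]>.02)&(P[:,2]<.076)&(S>-.2)&(S<.1)
for lo in np.arange(-.08,.08,.02):
    m=k&(T>=lo)&(T<lo+.02)&(P[:,2]>.036)&(P[:,2]<.048)
    if m.sum()>2: print(round(lo,2),m.sum(),np.percentile(S[m],[10,50,90]).round(4))
E
```

```text
[0.57475374 0.09236063 0.07635672] [-0.84670288 -0.85388372 -0.79950896]
-0.08 42 [-0.1123 -0.1076 -0.0823]
-0.06 31 [-0.1131 -0.1093 -0.1079]
-0.04 32 [-0.1127 -0.1101 -0.1067]
-0.02 29 [-0.112  -0.1091 -0.1068]
0.0 30 [-0.1132 -0.1093 -0.1064]
0.02 27 [-0.1127 -0.1098 -0.1071]
0.04 27 [-0.1125 -0.1092 -0.1069]
0.06 18 [-0.1124 -0.1081 -0.1021]
```

View pics/scene2.png

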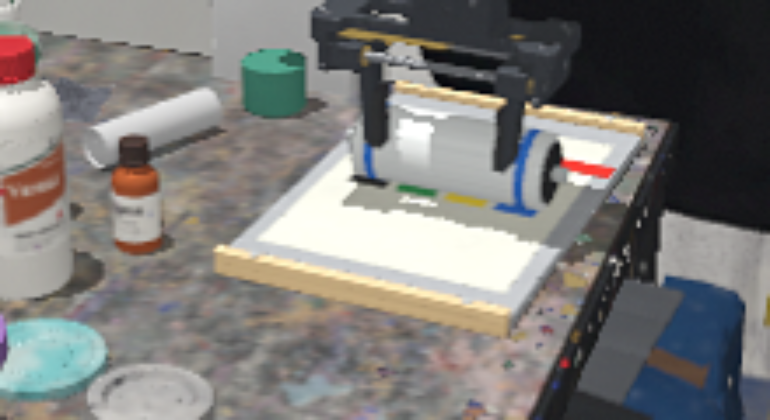

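The roller is at crop px about (450,155), rolling straight and parallel to the tape, with its centre about 80 mm short. I'll continue.

>>> send_rows --rows '[[[-2,0,0,0],[-2,0,0,0],[-3,0,0,0],[-3,0,0,0],[-4,0,0,0],[-4,0,0,0],[-4,0,0,0],[-4,0,0,0]]]'

```text
time_s: 7.35
eef_pos: [0.5794, 0.0663, 0.0762]
ee_rot: [2.009, 2.415, -0.001]
force: [-0.7, 0.0, -0.1]
width: 0.0881
grip_force: 0.2
```

>>> send_rows --rows '[[[-4,0,0,0],[-4,0,0,0],[-4,0,0,0],[-4,0,0,0],[-4,0,0,0],[-3,0,0,0],[-3,0,0,0],[-3,0,0,0]]]'

```text
time_s: 8.15
eef_pos: [0.5848, 0.0382, 0.0763]
ee_rot: [-2.008, -2.416, 0.001]
force: [0.1, 0.8, 0.5]
width: 0.0882
grip_force: 0.3
```

>>> send_rows --rows '[[[-3,0,0,0],[-3,0,0,0],[-2,0,0,0],[-2,0,0,0],[-2,0,0,0],[-1,0,0,0],[-1,0,0,0],[0,0,0,0]]]'

```text
time_s: 8.95
eef_pos: [0.5874, 0.0249, 0.0764]
ee_rot: [-2.008, -2.416, -0.0]
force: [-0.4, -0.0, 0.4]
width: 0.088
grip_force: 0.1
```

```bash
cat > m.py <<'E'
from h import *
s=ctrl.sense(); a=np.array([.1834,-.983]); tc=[.5997,-.0216]
print(s['time_s'],s['eef_pos'],s['force'],'TCP s',(s['eef_pos'][:2]-tc)@a)
p,d=viewer.grab_frame('scene'); cv2.imwrite('pics/last.png',cv2.resize(p[130:250,220:440],None,fx=3.5,fy=3.5))
v,u=np.mgrid[130:270,260:450]; D=d[130:270,260:450]
P=withdepth('scene',u,v,D)[np.ravel(D)>0]
q=P[:,:2]-tc; S=q@a; T=q@[.983,.1834]
k=(abs(T)<.08)&(S>-.2)&(S<.1)&(P[:,2]>.036)&(P[:,2]<.048)
for lo in np.arange(-.08,.08,.02):
    m=k&(T>=lo)&(T<lo+.02)
    if m.sum()>2: print(round(lo,2),m.sum(),'centre',(np.median(S[m])+.0294).round(4))
E
python3 m.py
```

```text
8.95 [0.58739861 0.02485545 0.07640245] [-0.37998528 -0.02849739  0.39499886] TCP s -0.04792177927902715
-0.08 41 centre -0.011
-0.06 30 centre -0.013
-0.04 30 centre -0.0129
-0.02 28 centre -0.0129
0.0 29 centre -0.0128
0.02 32 centre -0.012
0.04 26 centre -0.0114
0.06 17 centre -0.012
```

View pics/last.png

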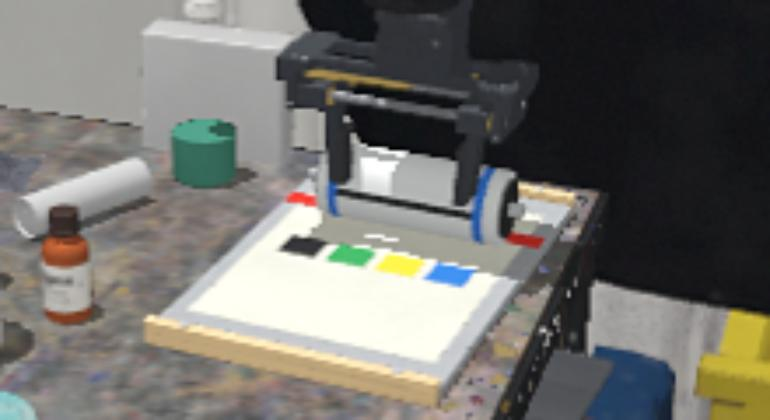

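The roller is now about 12 mm short, with its left stub end at the near edge of the tape, crop px (300,200)–(525,240). A slow last nudge, then I'll back away and up.

>>> send_rows --rows '[[[-1,0,0,0],[-1.5,0,0,0],[-2,0,0,0],[-2,0,0,0],[-1.5,0,0,0],[-1,0,0,0],[-1,0,0,0],[0,0,0,0]]]'

```text
time_s: 9.8
eef_pos: [0.5892, 0.0146, 0.0763]
ee_rot: [2.009, 2.416, -0.001]
force: [-0.1, 0.6, -0.3]
width: 0.0879
grip_force: 0.0
```

```bash
cat > m2.py <<'E'
from m import *
# tape ends from the scene picture, same frame
h=cv2.cvtColor(p,cv2.COLOR_BGR2HSV); m=((h[...,0]<8)|(h[...,0]>172))&(h[...,1]>150)&(h[...,2]>90)
v,u=np.nonzero(m); Q=onplane('scene',u,v,.012)[:,:2]-tc; S=Q@a; T=Q@[.983,.1834]
k=(abs(S)<.03)&(abs(T)<.115)
for lo in np.arange(-.12,.12,.02):
    g=k&(T>=lo)&(T<lo+.02)
    if g.sum()>2: print('tape',round(lo,2),g.sum(),S[g].min().round(4),S[g].max().round(4))
E
python3 m2.py
```

```text
9.8 [0.58915897 0.01463576 0.07628651] [-0.12910444  0.58872885 -0.29619992] TCP s -0.03755297514393067
-0.08 43 centre 0.0016
-0.06 24 centre -0.0005
-0.04 26 centre -0.0006
-0.02 31 centre -0.0004
0.0 31 centre 0.0005
0.02 28 centre -0.0001
0.04 27 centre 0.0005
0.06 16 centre 0.0005
tape -0.12 5 -0.0123 0.0025
tape -0.1 21 -0.0134 0.0053
tape -0.08 3 -0.0092 0.0057
tape 0.08 16 -0.011 0.0045
tape 0.1 11 -0.0129 0.005
```

>>> send_rows --rows '[[[5,0,0,0],[15,0,0,0],[20,0,0,0],[20,0,-10,0],[20,0,-20,0],[30,0,-30,0],[40,0,-30,0],[50,0,-20,0]]]'

```text
time_s: 10.65
eef_pos: [0.5532, 0.2101, 0.1872]
ee_rot: [2.009, 2.414, 0.003]
force: [1.3, -0.3, -0.9]
width: 0.0883
grip_force: 0.0
```

>>> send_rows --rows '[[[50,0,0,0],[50,0,0,0],[40,0,0,0],[20,0,0,0],[0,0,0,0]]]'

```text
time_s: 11.15
eef_pos: [0.5215, 0.3699, 0.1846]
ee_rot: [-1.999, -2.421, -0.002]
force: [-0.0, 0.1, -0.4]
width: 0.088
grip_force: 0.0
```

```bash
python3 - <<'E'
from m2 import *
p,d=viewer.grab_frame('top'); cv2.imwrite('pics/top2.png',cv2.resize(p[130:290,270:490],None,fx=3.5,fy=3.5))
print(roller(d,np.array(tc),a))
c,wh,P=tape(p); q=P-tc; S=q@a;T=q@[.983,.1834]; 
for lo in np.arange(-.12,.12,.02):
    g=(T>=lo)&(T<lo+.02)
    if g.sum()>2: print('top tape',round(lo,2),g.sum(),S[g].min().round(4),S[g].max().round(4))
E
```

```text
11.15 [0.52154422 0.36991802 0.18462803] [-0.01344303  0.07703139 -0.41492651] TCP s -0.3991959814554509
-0.08 36 centre 0.0006
-0.06 26 centre -0.0001
-0.04 30 centre -0.0007
-0.02 29 centre -0.0011
0.0 27 centre 0.0001
0.02 29 centre 0.0001
0.04 28 centre 0.0007
0.06 11 centre -0.0003
tape -0.12 6 -0.0123 0.0037
tape -0.1 20 -0.0134 0.0041
tape -0.08 3 -0.0092 0.0057
tape 0.08 13 -0.011 0.0045
(array([ 0.00058221, -0.00529276,  0.04158509]), (np.float64(-0.08149395692132867), np.float64(0.07352828410621026)), np.float64(0.0017148089097125247), 1786)
top tape -0.12 19 -0.0082 0.0069
top tape -0.1 36 -0.0084 0.0073
top tape 0.08 51 -0.008 0.0069
top tape 0.1 29 -0.0085 0.0083
```

View pics/top2.png

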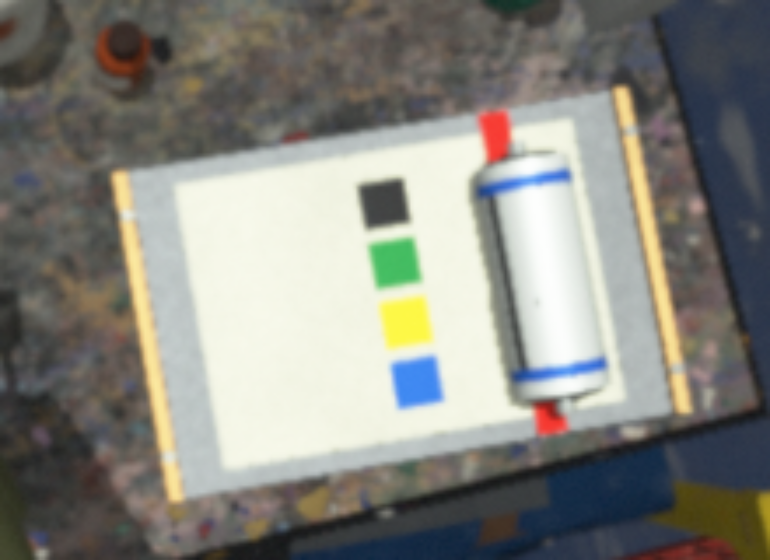

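View pics/last.png

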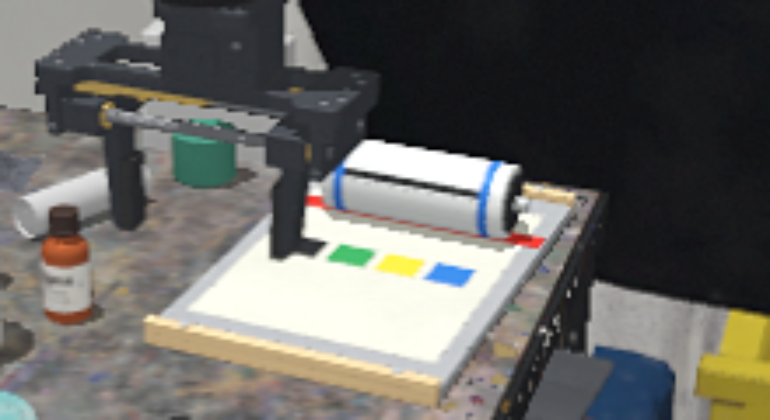

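In the top view the roller lies along the tape. The red ends show at both stubs, crop px (495,135) and (551,418), and the centre offset is about 1 mm. The scene view agrees, showing the roller on the tape with the gripper clear of it.

```bash
python3 -c "
from rig import job
print(job.hand_in())"
```

```text
the job is handed in; nothing more can be done
None
```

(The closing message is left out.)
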